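# Restock the paint bottles into their gravity-feed tracks

### The arm

A 6-joint arm with a two-finger parallel gripper is mounted at the origin on the work surface. World frame = base frame: x ahead of the robot, y to its left, z up, the work surface at z = 0. Lengths are in m, angles in degrees, forces in N, time in s.
With the tool pointing down it reaches from about 0.375 to 0.9 m from the base axis. Payload 3.1 kg.
Tool frame: the origin (TCP) lies midway between the tips of the shut fingers; the grasp point (between the pads) lies 19 mm behind it; z points along the fingers, y is the line along which they close (so a half turn about z gives the same grasp; the last joint's range is limited). The gripper opens to 87 mm and grips with 3 to 60 N. Pads are 19 mm wide; open, the fingers measure 117 mm over their backs; the gripper's body (75 mm by 190 mm) begins 51 mm behind the grasp point.
Start: joints at [-85.915, 30.224, 82.088, -0, 67.689, -10.227], TCP at [0.155, -0.606, 0.223] pointing down, gripper open.
Joint ranges: [-176.69, 176.69], [-43.24, 126.21], [12.49, 139.97], [-82, 262], [0, 151.66], [-163.58, 163.58]. Speed limits (degrees/s): [159.86, 159.86, 180, 180, 180, 180].

### API

Orientations are given as a 3x3 rotation matrix whose columns are the frame's x, y, z axes.
In Python, from rig import bot gives the robot as it stands.
- The arm moves only by the tool steer_hand, called after "Request:" in YAML: its name, and indented under it one key for each argument. Schema: {"type":"object","properties":{"deltas":{"type":"array","items":{"type":"array","items":{"type":"number"},"minItems":7,"maxItems":7},"minItems":1,"maxItems":20},"only":{"type":"string"},"quiet":{"type":"boolean"},"lines":{"type":"string"}},"required":["deltas"],"additionalProperties":false}. deltas is a list of rows, 1 to 20 of them, each of 7 numbers: dx, dy, dz in m, then a rotation vector rx, ry, rz in degrees, then the opening from 0.0 (shut) to 1.0 (fully open); each row is the pose to reach, as a shift and turn from the pose commanded when the call began, along the tool's axes at that moment; what a row does not reach only later rows make up. A row lasts 1/10 s, in which the tool goes at most 0.05 m and 8.59 degrees, less where a joint would pass 70% of its speed; a pose out of reach is approached as far as the arm can. The fingers move at their own pace and stop on an object; the grip force is fixed at half the most. Time passes only in rows, so rows that do not move let the fingers close. The tool returns the time, the measured TCP pose, the force, the opening and the grip force at its end. only (a regular expression) keeps the lines of the reply that match it, lines (a string "A,B") keeps lines A to B, and quiet returns only ok. Input that does not fit is refused with a message, and nothing moves.
- bot.read_state(): the state, without advancing time (a new reading comes with each control period).
- bot.capture(name): name is "side" or "top" or "wrist"; returns a dict with "color" (384x512x3 uint8, red, green, blue), "K" (3x3 intrinsics, pixels), "view" (4x4, takes a point from world to camera coordinates); the wrist camera has in their place "mount" (4x4, takes a point from camera to tool coordinates, whose origin is the TCP and whose axes are the flange's). Camera axes: x right, y up, looking along -z (the intrinsics and any distortion apply to the point x, -y, -z); pixel columns grow to the right and rows downward; lengths in m; the calibration is good to about 2 mm. The wrist camera is an equidistant fisheye: a pixel r from the principal point sees the ray r / f radians off the axis. A picture is of the moment at which its call begins: read the wrist's pose just before it. There is no depth.
- bot.hand_in(): hands the job in; it is judged then, once.
The state is a dict: "time_s": time; "joint_positions": joint angles; "qvel": joint speeds; "tau": joint torques, N m; "position": TCP position; "tcp_rot": TCP orientation; "force": force on the tool from outside, world axes, zero at the start; "moment": the same for the moment, N m; "opening": opening from 0.0 (shut) to 1.0 (fully open); "grasp_force": force on a finger pad.
Only numpy, scipy, OpenCV 4.12 (cv2) and the standard library are available. Lean on these libraries where they do the work, as an engineer would, in place of code of your own. Each camera call takes 0.05 s, during which the arm holds its last target. There are 200 camera calls.

### The job

Put away the row of four paint containers that stand in the plywood tray: each goes into the sloping track made to its width - the narrowest container in the narrowest track, the next in the next wider, and so on up to the jar in the widest. Each must end standing in its track, slid all the way down against the stop at the low end. Never tip a container over.

Things in the scene. Friction and masses are not known exactly. Their poses are not given: they have to be found in the camera images.
- slim: Slim touch-up bottle with a tall black brush cap, the narrowest of the four containers: round, glass 28 mm across up to 42 mm above its base, then a narrower neck and the cap (25 mm across, 46 to 78 mm); 78 mm tall, about 50 g. Origin at the centre of its underside, z up along its axis. Stands upright in one of the tray's bays at the start; any bay.
- amber: Brown glass bottle with a paper label and small white cap: round, 40 mm across up to 58 mm above its base, then a sloping shoulder and the cap (25 mm across, 66 to 84 mm); 84 mm tall, about 110 g. Origin at the centre of its underside, z up along its axis. Stands upright in one of the tray's bays at the start; any bay.
- tin: Bare aluminium bottle with a small black cap, the tallest container: round, 52 mm across up to 80 mm above its base, then a sloping shoulder and the cap (29 mm across, 90 to 105 mm); 105 mm tall, about 200 g. Origin at the centre of its underside, z up along its axis. Stands upright in one of the tray's bays at the start; any bay.
- jar: Squat white plastic jar with a wide black ribbed lid, the widest container: round, 64 mm across up to 52 mm above its base, then the lid (63 mm across, 52 to 70 mm); 70 mm tall, about 220 g. Origin at the centre of its underside, z up along its axis. Stands upright in one of the tray's bays at the start; any bay.
- tray: Fixed low plywood tray with four equal open bays in a row along its y axis. Origin at the centre of its underside, z up. 90 mm (x) by 340 mm (y); bays about 80 by 75 mm with centres at y = -120, -40, +40 and +120 mm, floor 5 mm above the origin; outer walls and dividers 5 mm thick, 28 mm high, the two end boards 58 mm high.
- track_slim: Fixed steel sloping track with slick white glide strips, narrowest of four side by side (any order, 90 mm apart): inner width 46 mm. Origin on the bench, z up, x uphill (away from the robot), y across, centred. Floor rises 0.192 rad from x=-100, z=22 mm (stop, 45 mm high above the floor) to x=+140, z=69 mm (open end); load at x=+20 to +90; things slide down. Walls 20 mm high.
- track_amber: Fixed steel sloping track with slick white glide strips, second narrowest of four side by side (any order, 90 mm apart): inner width 58 mm. Origin on the bench, z up, x uphill (away from the robot), y across, centred. Floor rises 0.192 rad from x=-100, z=22 mm (stop, 45 mm high above the floor) to x=+140, z=69 mm (open end); load at x=+20 to +90; things slide down. Walls 20 mm high.
- track_tin: Fixed steel sloping track with slick white glide strips, second widest of four side by side (any order, 90 mm apart): inner width 70 mm. Origin on the bench, z up, x uphill (away from the robot), y across, centred. Floor rises 0.192 rad from x=-100, z=22 mm (stop, 45 mm high above the floor) to x=+140, z=69 mm (open end); load at x=+20 to +90; things slide down. Walls 20 mm high.
- track_jar: Fixed steel sloping track with slick white glide strips, widest of four side by side (any order, 90 mm apart): inner width 82 mm. Origin on the bench, z up, x uphill (away from the robot), y across, centred. Floor rises 0.192 rad from x=-100, z=22 mm (stop, 45 mm high above the floor) to x=+140, z=69 mm (open end); load at x=+20 to +90; things slide down. Walls 20 mm high.

How it is judged:
By the outcome, as a careful person would: the job done as asked, in the order asked, and still so for the second after the job is handed in, with the robot touching nothing.
It also fails if it takes over 106 s, if anything falls off the work surface, if the arm or the gripper's body presses on something with over 40 N, if the wrist force passes 120 N, or if a joint passes its speed limit or range.

## Working session

There is one attempt and no reset: what is moved stays moved. The work goes in short steps, Python scripts to look and compute and a tool call to move; the robot and the scene stay as the last step left them, time stands still between calls to the robot, and variables do not carry over. Pictures are saved under pics/ and viewed, at most 14 in all, crops included, and the job is handed in when it is done.

```bash
ls; mkdir -p pics; python3 - <<'E'
from rig import bot
import cv2,numpy as np
s=bot.read_state();print(s)
for n in("top","side"):
    c=bot.capture(n);cv2.imwrite(f"pics/{n}0.png",c["color"][:,:,::-1]);np.savez(f"pics/{n}0.npz",**c);print(n,c["K"],c["view"],[k for k in c])
E
```

```text
pics
rig.py
{'time_s': 0.0, 'joint_positions': array([-8.59163866e+01,  3.02788964e+01,  8.21560452e+01, -2.73490945e-03,
        6.76870106e+01, -1.02274064e+01]), 'qvel': array([-0.05188972,  0.01187791, -0.04839647, -0.09082121, -0.02053136,
        0.01612347]), 'tau': array([ 5.63784870e-04, -4.40034306e+01, -1.76591760e+01,  6.32326794e-02,
        5.81008801e-02, -1.62421011e-04]), 'position': array([ 0.15445281, -0.60487093,  0.22157425]), 'tcp_rot': array([[ 9.68963749e-01,  2.47202780e-01, -1.95619624e-04],
       [ 2.47202631e-01, -9.68961488e-01,  2.11991697e-03],
       [ 3.34501485e-04, -2.10248038e-03, -9.99997734e-01]]), 'force': array([-0.42228704,  0.59467121, -0.35705806]), 'moment': array([-0.00578413,  0.00392985,  0.01576768]), 'grasp_force': 0.0, 'opening': 0.9976373961008169}
top [[381.8354288    0.         262.38884662]
 [  0.         381.8354288  194.04261813]
 [  0.           0.           1.        ]] [[ 9.40633833e-03 -9.99953108e-01  2.30270094e-03 -1.58799242e-02]
 [ 9.88650285e-01  9.64526439e-03  1.49925255e-01 -5.14508831e-01]
 [-1.49940435e-01  8.66318269e-04  9.88694652e-01 -9.93642472e-01]
 [ 0.00000000e+00  0.00000000e+00  0.00000000e+00  1.00000000e+00]] ['color', 'K', 'view']
side [[349.5479743    0.         256.77777303]
 [  0.         349.5479743  187.31181944]
 [  0.           0.           1.        ]] [[-0.90531936 -0.42468178 -0.00649885  0.45061424]
 [ 0.2392112  -0.52246486  0.81841827 -0.16343784]
 [-0.35096275  0.73937531  0.5745862  -0.76761619]
 [ 0.          0.          0.          1.        ]] ['color', 'K', 'view']
```

View pics/top0.png

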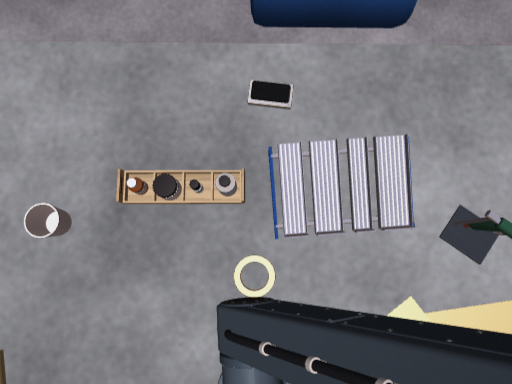

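View pics/side0.png

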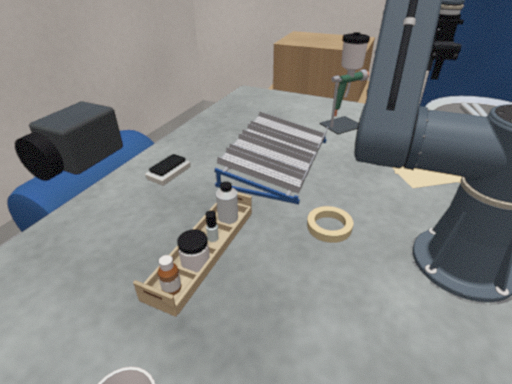

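Top view: tray bays, left (+y) to right, hold amber (133,184), jar (166,186), slim (196,186) and tin (226,184). The tracks sit at columns 291, 326, 360 and 394, and all the objects also show in the side view. Enlarging to get accurate pixels.

```bash
python3 - <<'E'
import cv2,numpy as np
t=cv2.imread("pics/top0.png");s=cv2.imread("pics/side0.png")
a=cv2.resize(t[160:212,112:252],None,fx=5.6,fy=5.6,interpolation=cv2.INTER_CUBIC)
b=cv2.resize(t[130:242,264:416],None,fx=4,fy=4,interpolation=cv2.INTER_CUBIC)
c=cv2.resize(s[175:310,135:265],None,fx=4.4,fy=4.4,interpolation=cv2.INTER_CUBIC)
o=np.zeros((595,800,3),np.uint8);o[:a.shape[0],:a.shape[1]]=a
cv2.imwrite("pics/c1.png",b);cv2.imwrite("pics/c2.png",c);cv2.imwrite("pics/c3.png",a)
E
```

```text
(no output)
```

View pics/c1.png

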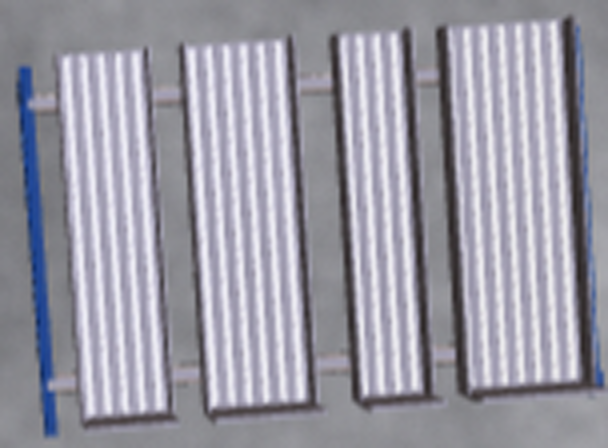

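View pics/c2.png

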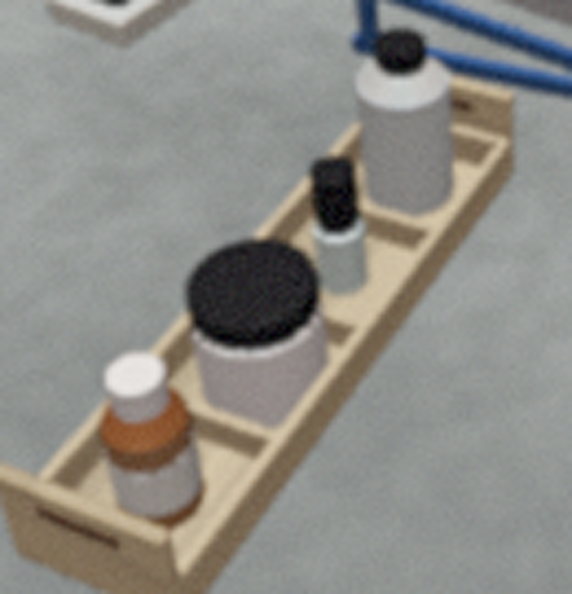

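View pics/c3.png

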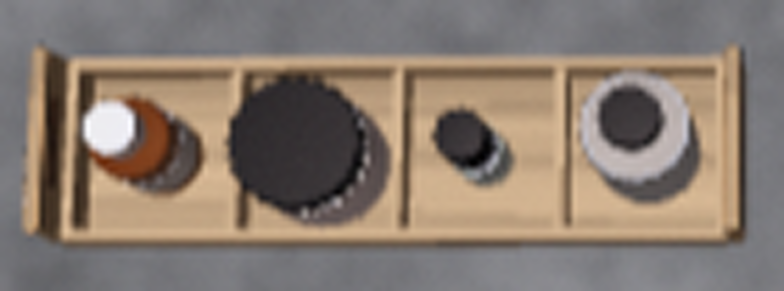

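The crops give the cap-top centres in both views. The tracks, left to right, are amber, tin, slim and jar. Next step is to triangulate.

```bash
cat > h.py <<'E'
import numpy as np
def ray(c,p):
    V=c["view"];R=V[:3,:3];o=-R.T@V[:3,3]
    d=np.linalg.inv(c["K"])@[p[0],p[1],1];d=R.T@(d*[1,-1,-1]);return o,d/np.linalg.norm(d)
def plane(c,p,z):
    o,d=ray(c,p);return o+d*(z-o[2])/d[2]
def tri(rs):
    A=sum(np.eye(3)-np.outer(d,d) for o,d in rs);b=sum((np.eye(3)-np.outer(d,d))@o for o,d in rs)
    p=np.linalg.solve(A,b);return p,max(np.linalg.norm(np.cross(p-o,d)) for o,d in rs)
def proj(c,P):
    q=c["view"][:3,:3]@P+c["view"][:3,3];q=c["K"]@(q*[1,-1,-1]);return q[:2]/q[2]
E
python3 - <<'E'
from h import *
np.set_printoptions(precision=4,suppress=True)
t=dict(np.load("pics/top0.npz"));s=dict(np.load("pics/side0.npz"))
print("campos",ray(t,(0,0))[0],ray(s,(0,0))[0])
T=lambda x,y:(112+x/5.6-.4,160+y/5.6-.4); S=lambda x,y:(135+x/4.4-.4,175+y/4.4-.4); B=lambda x,y:(264+x/4-.4,130+y/4-.4)
for n,a,b,z in[("amber",T(110,127),S(136,374),.089),("jar",T(297,142),S(255,286),.075),("slim",T(461,133),S(333,172),.083),("tin",T(630,117),S(400,47),.110)]:
    print(n,tri([ray(t,a),ray(s,b)]),plane(t,a,z),plane(s,b,z))
for n,u in[("TL",(75,62)),("TR",(724,62)),("BL",(68,238)),("BR",(722,235))]: print(n,plane(t,T(*u),.028))
for n,ul,ur,ll,lr in[("1",(57,55),(146,50),(82,418),(172,414)),("2",(182,44),(290,38),(208,412),(316,406)),("3",(333,36),(408,30),(357,400),(430,396)),("4",(440,28),(572,17),(465,393),(590,386))]:
    u=[plane(t,B(*p),.069) for p in(ul,ur)];l=[plane(t,B(*p),.065) for p in(ll,lr)]
    print(n,u,l,"w",np.linalg.norm(u[0]-u[1]),np.linalg.norm(l[0]-l[1]))
    d=(sum(u)-sum(l))/2;print("   yaw",np.degrees(np.arctan2(d[1],d[0])),np.linalg.norm(d),"mid",(sum(u)+sum(l))/4)
E
```

```text
campos [ 0.3598 -0.0101  1.0596] [0.1776 0.6735 0.5778]
amber (array([0.5346, 0.3287, 0.0859]), np.float64(0.0004378302944299805)) [0.5344 0.3278 0.089 ] [0.5319 0.3308 0.089 ]
jar (array([0.5312, 0.2465, 0.068 ]), np.float64(0.000769352387263986)) [0.5307 0.245  0.075 ] [0.5256 0.2522 0.075 ]
slim (array([0.5346, 0.1678, 0.0782]), np.float64(0.0005634135357504812)) [0.5343 0.1671 0.083 ] [0.5306 0.1726 0.083 ]
tin (array([0.5387, 0.0869, 0.1036]), np.float64(8.947684448073187e-05)) [0.5375 0.0862 0.11  ] [0.5337 0.0947 0.11  ]
TL [0.5777 0.3683 0.028 ]
TR [0.5809 0.049  0.028 ]
BL [0.4904 0.3661 0.028 ]
BR [0.495  0.0484 0.028 ]
1 [array([ 0.6478, -0.051 ,  0.069 ]), array([ 0.6518, -0.1107,  0.069 ])] [array([ 0.4061, -0.0682,  0.065 ]), array([ 0.4093, -0.1266,  0.065 ])] w 0.05975552649451836 0.05847415417911987
   yaw 3.916202883389774 0.24268943333970894 mid [ 0.5288 -0.0891  0.067 ]
2 [array([ 0.6562, -0.1348,  0.069 ]), array([ 0.6611, -0.2073,  0.069 ])] [array([ 0.4108, -0.15  ,  0.065 ]), array([ 0.4153, -0.2202,  0.065 ])] w 0.07267941807866367 0.07034576652058627
   yaw 3.2660891430039896 0.24603537702447098 mid [ 0.5359 -0.1781  0.067 ]
3 [array([ 0.6628, -0.2362,  0.069 ]), array([ 0.6675, -0.2867,  0.069 ])] [array([ 0.4195, -0.2469,  0.065 ]), array([ 0.4225, -0.2945,  0.065 ])] w 0.05070890579953916 0.04764939123847973
   yaw 2.1653342210765336 0.24433518084151104 mid [ 0.5431 -0.2661  0.067 ]
4 [array([ 0.6691, -0.3083,  0.069 ]), array([ 0.6776, -0.3974,  0.069 ])] [array([ 0.4247, -0.3173,  0.065 ]), array([ 0.43  , -0.3989,  0.065 ])] w 0.08952059756403878 0.08176180304822171
   yaw 1.2314208640839674 0.24609295092738914 mid [ 0.5504 -0.3555  0.067 ]
```

```bash
python3 - <<'E'
import cv2
s=cv2.imread("pics/side0.png")
cv2.imwrite("pics/c4.png",cv2.resize(s[105:205,205:335],None,fx=6,fy=6,interpolation=cv2.INTER_CUBIC))
E
```

```text
(no output)
```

View pics/c4.png

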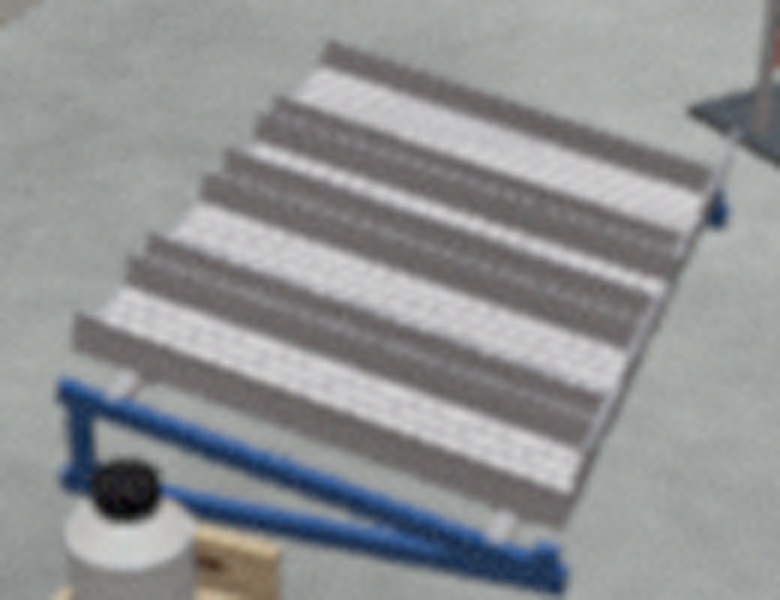

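The side crop confirms the same track order. Cap heights triangulate to within about 7 mm of the nominal values. The first move goes above the tracks for a wrist view, with the tool at yaw 4°.

```bash
cat >> h.py <<'E'
from scipy.spatial.transform import Rotation as Ro
def Rt(yaw,tilt=0):  # tool x along heading yaw, z down, tilted so z leans to +x by tilt (deg)
    return (Ro.from_euler('z',yaw,degrees=True)*Ro.from_euler('y',-tilt,degrees=True)).as_matrix()@np.diag([1,-1,-1.])
def go(pos,yaw,tilt=0):
    from rig import bot
    s=bot.read_state();R=s["tcp_rot"];d=R.T@(np.array(pos)-s["position"])
    r=Ro.from_matrix(R.T@Rt(yaw,tilt)).as_rotvec(degrees=True)
    print("move",np.round(d,4),np.round(r,2),"n>=",max(np.linalg.norm(d)/.05,np.linalg.norm(r)/8.59).round(1),"op",round(s["opening"],2),"t",s["time_s"])
E
python3 -c "
from h import *
go([.50,-.20,.36],4)"
```

```text
move [ 0.4349 -0.3072 -0.1376] [-1.100e-01 -1.000e-02  1.032e+01] n>= 11.0 op 1.0 t 0.1
```

Request:
steer_hand:
  deltas:
    - [0.435,-0.307,-0.138,-0.1,0,10.3,1]
    - [0.435,-0.307,-0.138,-0.1,0,10.3,1]
    - [0.435,-0.307,-0.138,-0.1,0,10.3,1]
    - [0.435,-0.307,-0.138,-0.1,0,10.3,1]
    - [0.435,-0.307,-0.138,-0.1,0,10.3,1]
    - [0.435,-0.307,-0.138,-0.1,0,10.3,1]
    - [0.435,-0.307,-0.138,-0.1,0,10.3,1]
    - [0.435,-0.307,-0.138,-0.1,0,10.3,1]
    - [0.435,-0.307,-0.138,-0.1,0,10.3,1]
    - [0.435,-0.307,-0.138,-0.1,0,10.3,1]
    - [0.435,-0.307,-0.138,-0.1,0,10.3,1]
    - [0.435,-0.307,-0.138,-0.1,0,10.3,1]
    - [0.435,-0.307,-0.138,-0.1,0,10.3,1]
    - [0.435,-0.307,-0.138,-0.1,0,10.3,1]
    - [0.435,-0.307,-0.138,-0.1,0,10.3,1]

```text
time_s: 1.6
position: [0.499, -0.2016, 0.3598]
tcp_rot: [[0.998, 0.068, -0.001], [0.068, -0.998, -0.001], [-0.001, 0.001, -1.0]]
force: [-0.6, 0.0, -0.2]
opening: 1.001
grasp_force: 0.0
```

```bash
python3 - <<'E'
from rig import bot
import cv2,numpy as np
s=bot.read_state();c=bot.capture("wrist");cv2.imwrite("pics/w1.png",c["color"][:,:,::-1])
np.savez("pics/w1.npz",pos=s["position"],rot=s["tcp_rot"],**c);print(s["position"],s["joint_positions"],c["K"],c["mount"])
E
```

```text
[ 0.49902243 -0.20159713  0.3597942 ] [-33.84632561  15.6338001   83.55574072  -0.09388847  80.8426263
  52.28700803] [[297.31863964   0.         257.0297602 ]
 [  0.         297.31863964 185.48548927]
 [  0.           0.           1.        ]] [[ 1.52538228e-04  9.52108451e-01  3.05760486e-01  8.32923033e-02]
 [ 9.99999507e-01 -4.45374770e-04  8.87972585e-04 -3.14270422e-04]
 [ 9.81624208e-04  3.05760200e-01 -9.52108049e-01 -1.62218892e-01]
 [ 0.00000000e+00  0.00000000e+00  0.00000000e+00  1.00000000e+00]]
```

View pics/w1.png

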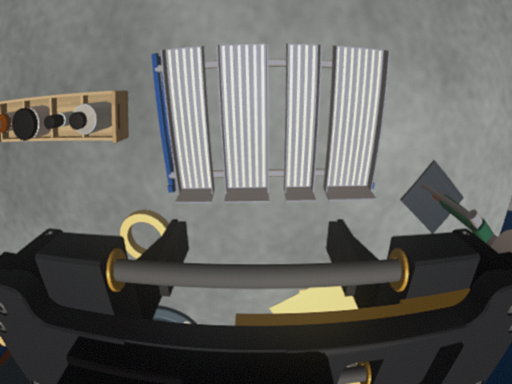

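The wrist view shows all four tracks. The white floors run from row 46 down to about row 188, at columns 163–213, 219–268, 286–320 and 328–387, and the stop faces span rows 188–200. Measuring the centrelines.

```bash
cat >> h.py <<'E'
def wray(c,p):
    K=c["K"];v=np.array([p[0]-K[0,2],p[1]-K[1,2]]);r=np.hypot(*v);th=r/K[0,0]
    d=np.array([v[0]/r*np.sin(th),-v[1]/r*np.sin(th),-np.cos(th)]);M=c["mount"]
    return c["rot"]@M[:3,3]+c["pos"],c["rot"]@M[:3,:3]@d
def hit(o,d,n,k): return o+d*(k-n@o)/(n@d)   # plane n.x=k
E
python3 - <<'E'
from h import *
import cv2
np.set_printoptions(precision=4,suppress=True)
c=dict(np.load("pics/w1.npz"));t=dict(np.load("pics/top0.npz"))
g=cv2.cvtColor(c["color"],cv2.COLOR_RGB2HSV);m=(g[:,:,2]>140).astype(np.uint8)&(g[:,:,1]<40)
m=cv2.morphologyEx(m.astype(np.uint8),cv2.MORPH_CLOSE,np.ones((5,5)))
n_,_,st,ce=cv2.connectedComponentsWithStats(m);print([list(s) for s in st if s[4]>1000])
o=c["rot"]@c["mount"][:3,3]+c["pos"];print("cam",o)
# heights from top+wrist views: floor corners at open end, left/right
B=lambda x,y:(264+x/4-.4,130+y/4-.4)
for a,b in[((57,55),(164,48)),((333,36),(287,45)),((408,30),(320,46))]: print("tri",tri([ray(t,B(*a)),wray(c,b)]))
# stop line from z=.022 row ~188
for p in[(178,188),(212,188),(227,188),(267,188),(286,188),(314,188),(328,187),(374,186)]:print("stop",hit(*wray(c,p),np.array([0,0,1.]),.022))
yaw=np.radians(4);sx=.408;sy=-.0974   # rough stop anchor
ax=np.array([np.cos(yaw),np.sin(yaw),0]);n=np.array([-.1944*ax[0],-.1944*ax[1],1]);k=.022-.1944*(ax@[sx,sy,0])
cols=[(150,216),(217,272),(282,323),(324,392)]
for i,(l,r) in enumerate(cols):
    P=[]
    for row in range(60,180,6):
        q=np.where(m[row,l:r])[0]
        if len(q)<5: continue
        e=[]
        for u in(l+q[0]-.5,l+q[-1]+.5):
            d=wray(c,(u,row));e.append((hit(*d,n,k),hit(*d,n,k+.0196)))
        # near-side edge seen over the wall top
        L=e[0][1] if e[0][0][1]<o[1] else e[0][0]; Rr=e[1][1] if e[1][0][1]>o[1] else e[1][0]
        P.append(np.r_[L[:2],Rr[:2]])
    P=np.array(P);fl=np.polyfit(P[:,0],P[:,1],1);fr=np.polyfit(P[:,2],P[:,3],1)
    print(i,"yaw L,R",np.degrees(np.arctan([fl[0],fr[0]])),"y at x=.45:",np.polyval(fl,.45),np.polyval(fr,.45),"mid .45,.55",(np.polyval(fl,.45)+np.polyval(fr,.45))/2,(np.polyval(fl,.55)+np.polyval(fr,.55))/2)
E
```

```text
[[np.int32(0), np.int32(0), np.int32(512), np.int32(384), np.int32(142582)], [np.int32(155), np.int32(0), np.int32(357), np.int32(264), np.int32(51084)], [np.int32(234), np.int32(289), np.int32(66), np.int32(24), np.int32(1049)]]
cam [ 0.5823 -0.1955  0.5219]
tri (array([ 0.6463, -0.0505,  0.0761]), np.float64(0.0006588426850910684))
tri (array([ 0.6569, -0.2329,  0.0862]), np.float64(0.0008946786997373427))
tri (array([ 0.6587, -0.2793,  0.0968]), np.float64(0.0003759535142655677))
stop [ 0.4069 -0.0636  0.022 ]
stop [ 0.4112 -0.1265  0.022 ]
stop [ 0.4131 -0.1535  0.022 ]
stop [ 0.4179 -0.2243  0.022 ]
stop [ 0.4202 -0.2581  0.022 ]
stop [ 0.4236 -0.3087  0.022 ]
stop [ 0.4272 -0.3343  0.022 ]
stop [ 0.4352 -0.4241  0.022 ]
0 yaw L,R [4.1555 3.2787] y at x=.45: -0.06079683122065264 -0.13594269766496392 mid .45,.55 -0.09836976444280827 -0.09187270987319696
1 yaw L,R [2.0442 4.7082] y at x=.45: -0.13757484868614767 -0.22866438237004616 mid .45,.55 -0.1831196155280969 -0.1772169420533114
2 yaw L,R [5.5493 8.3742] y at x=.45: -0.24489224608742766 -0.3188907341522568 mid .45,.55 -0.28189149011984227 -0.26967331220103663
3 yaw L,R [ 8.4443 13.7338] y at x=.45: -0.31627944227478 -0.45459461069153667 mid .45,.55 -0.38543702648315836 -0.3657941953401599
```

```bash
python3 - <<'E'
from h import *
import cv2
c=dict(np.load("pics/w1.npz"));im=c["color"]
v=im.max(2)
for row in(60,120,180): print(row,[int(x) for x in v[row,150:400:1]])
cv2.imwrite("pics/w1c.png",cv2.resize(im[36:208,148:396,::-1],None,fx=3.2,fy=3.2,interpolation=cv2.INTER_CUBIC))
E
```

```text
60 [126, 124, 135, 139, 141, 136, 118, 76, 56, 57, 79, 122, 125, 82, 65, 78, 117, 160, 186, 224, 227, 189, 164, 163, 162, 177, 222, 228, 194, 162, 159, 164, 174, 209, 230, 218, 175, 164, 165, 169, 193, 229, 226, 185, 163, 160, 162, 178, 221, 230, 213, 163, 100, 76, 99, 129, 136, 138, 137, 137, 138, 140, 138, 134, 129, 128, 136, 148, 113, 97, 144, 168, 197, 228, 227, 191, 164, 159, 161, 172, 210, 229, 214, 178, 160, 165, 163, 179, 217, 229, 211, 175, 163, 165, 169, 193, 226, 228, 191, 165, 159, 162, 168, 197, 228, 223, 190, 169, 166, 164, 175, 216, 229, 217, 180, 156, 135, 157, 158, 155, 154, 153, 155, 154, 156, 156, 153, 154, 155, 153, 153, 154, 152, 154, 153, 138, 107, 116, 149, 173, 213, 230, 212, 170, 162, 161, 164, 191, 227, 226, 192, 168, 162, 162, 176, 215, 230, 216, 173, 160, 159, 164, 197, 228, 228, 188, 163, 130, 83, 86, 134, 150, 143, 139, 138, 139, 138, 139, 136, 136, 134, 124, 98, 74, 74, 92, 154, 209, 222, 179, 163, 162, 160, 176, 224, 226, 184, 164, 163, 161, 172, 223, 228, 189, 163, 160, 165, 179, 219, 225, 186, 166, 163, 163, 174, 223, 223, 182, 163, 157, 161, 181, 22
[... 1914 characters left out ...]
2, 167, 164, 172, 205, 229, 221, 184, 152, 143, 151, 147, 142, 143, 144, 145, 143, 145, 146, 145, 145, 146, 146, 146, 145, 127, 105, 131, 168, 209, 229, 208, 173, 162, 163, 176, 217, 228, 193, 168, 162, 169, 204, 227, 208, 174, 161, 161, 177, 227, 230, 186, 158, 102, 81, 112, 152, 145, 140, 142, 142, 144, 144, 144, 144, 125, 94, 73, 87, 151, 206, 207, 173, 162, 165, 181, 221, 218, 179, 166, 165, 176, 217, 228, 184, 168, 165, 170, 198, 221, 195, 167, 164, 168, 203, 225, 189, 162, 163, 172, 209, 226, 197, 168, 165, 175, 205, 223, 195, 166, 103, 73, 71, 79, 114, 147, 150, 149, 147, 148, 150, 149, 151, 152, 149, 149, 148, 149, 151, 149, 149, 148, 148, 144, 145, 145, 145, 147, 146, 147, 147, 148]
```

View pics/w1c.png

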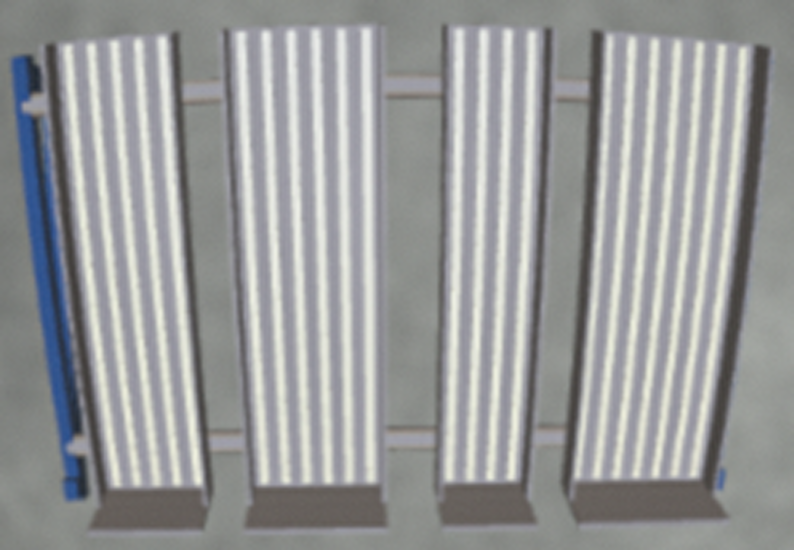

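The crop shows 5, 6, 4 and 7 glide strips per track, symmetric about each centreline and lying on the floor. I'll use the outermost strips.

```bash
python3 - <<'E'
from h import *
from scipy.signal import find_peaks
from scipy.ndimage import gaussian_filter
np.set_printoptions(precision=4,suppress=True)
c=dict(np.load("pics/w1.npz"));v=gaussian_filter(c["color"].max(2).astype(float),(2,.6))
yaw=np.radians(4);ax=np.array([np.cos(yaw),np.sin(yaw),0]);n=np.array([-.1944*ax[0],-.1944*ax[1],1])
k=.022-.1944*(ax@[.408,-.0974,0])
rng=lambda i,row:[(165,218),(217,272),(280,325),(318,392)][i]
for i,N in enumerate((5,6,4,7)):
    M=[]
    for row in range(60,182,5):
        l,r=rng(i,row);p,_=find_peaks(v[row,l:r],height=195,distance=4)
        if len(p)!=N: continue
        e=[]
        for j in(p[0],p[-1]):
            y=v[row,l+j-1:l+j+2];u=l+j+.5*(y[0]-y[2])/(y[0]-2*y[1]+y[2]);e.append(hit(*wray(c,(u,row)),n,k))
        M.append(np.r_[(e[0]+e[1])/2,np.linalg.norm(e[0]-e[1])])
    M=np.array(M);f=np.polyfit(M[:,0],M[:,1],1)
    print(i,len(M),"yaw",np.degrees(np.arctan(f[0])),"mid y at .45,.53",np.polyval(f,[.45,.53]),"span",M[:,3].mean(),M[:,3].std())
C=lambda x,y:(148+x/3.2-.35,36+y/3.2-.35)
for a,b in[((110,490),(205,489)),((252,486),(379,486)),((444,484),(528,483)),((576,482),(705,481))]:
    print("stop",*[hit(*wray(c,C(*q)),n,k) for q in(a,b)])
for a,b in[((62,43),(172,37)),((228,30),(380,28)),((445,27),(550,30)),((600,36),(755,48))]:
    print("open",*[hit(*wray(c,C(*q)),n,k) for q in(a,b)])
E
```

```text
0 25 yaw 4.78832783417272 mid y at .45,.53 [-0.0953 -0.0886] span 0.04657966568139807 8.121214603607828e-05
1 25 yaw 4.809688417169709 mid y at .45,.53 [-0.1858 -0.1791] span 0.05835794935606238 0.00011938184683698286
2 25 yaw 4.813711105839329 mid y at .45,.53 [-0.2761 -0.2694] span 0.034595184430111 8.702389123901183e-05
3 25 yaw 4.847946391620637 mid y at .45,.53 [-0.3668 -0.36  ] span 0.06934786186287681 0.00013939632671472512
stop [ 0.4059 -0.0712  0.0219] [ 0.4103 -0.126   0.0221]
stop [ 0.414  -0.1524  0.0224] [ 0.4188 -0.2226  0.0224]
stop [ 0.4225 -0.2585  0.0226] [ 0.4263 -0.3057  0.0227]
stop [ 0.4288 -0.3333  0.0228] [ 0.4347 -0.4113  0.0229]
open [ 0.6461 -0.0529  0.0688] [ 0.6488 -0.107   0.0686]
open [ 0.6527 -0.1336  0.069 ] [ 0.6574 -0.2043  0.0689]
open [ 0.6605 -0.2345  0.0691] [ 0.6648 -0.2842  0.0693]
open [ 0.6654 -0.3088  0.069 ] [ 0.6731 -0.3893  0.0695]
```

Track geometry is consistent: spacing 90 mm, yaw 4.8°, and lengths and heights as stated. I'll grasp the tin with the fingers closing along x, to stay clear of the end board.

```bash
cat >> h.py <<'E'
YAW=4.8;TILT=11.0
STOP={"amber":(.408,-.0989),"tin":(.4165,-.1886),"slim":(.4245,-.2783),"jar":(.432,-.3683)}
def load(name,h,gap=.003,d=.125):
    a=np.radians(YAW);s=STOP[name];b=np.array([s[0]+d*np.cos(a),s[1]+d*np.sin(a),.022+d*.1944])
    n=-Rt(YAW,TILT)[:,2];return b+n*(h-.019+gap)
E
python3 -c "
from h import *
go([.538,.0867,.17],90);print(load('tin',.065))"
```

```text
move [ 0.0585 -0.2853  0.1896] [ -0.     0.1  -86.13] n>= 10.0 op 0.99 t 1.65
[ 0.53174476 -0.17892263  0.09439973]
```

Request:
steer_hand:
  deltas:
    - [0.0585,-0.2853,0.19,0,0,-86,1]
    - [0.0585,-0.2853,0.19,0,0,-86,1]
    - [0.0585,-0.2853,0.19,0,0,-86,1]
    - [0.0585,-0.2853,0.19,0,0,-86,1]
    - [0.0585,-0.2853,0.19,0,0,-86,1]
    - [0.0585,-0.2853,0.19,0,0,-86,1]
    - [0.0585,-0.2853,0.19,0,0,-86,1]
    - [0.0585,-0.2853,0.19,0,0,-86,1]
    - [0.0585,-0.2853,0.19,0,0,-86,1]
    - [0.0585,-0.2853,0.19,0,0,-86,1]
    - [0.0585,-0.2853,0.19,0,0,-86,1]
    - [0.0585,-0.2853,0.19,0,0,-86,1]
    - [0.0585,-0.2853,0.19,0,0,-86,1]
    - [0.0585,-0.2853,0.19,0,0,-86,1]

```text
time_s: 3.05
position: [0.5386, 0.0874, 0.1701]
tcp_rot: [[0.002, 1.0, 0.0], [1.0, -0.002, -0.002], [-0.002, 0.0, -1.0]]
force: [0.1, 0.5, 0.0]
opening: 0.999
grasp_force: 0.0
```

```bash
python3 - <<'E'
from rig import bot
from h import *
import cv2
s=bot.read_state();c=bot.capture("wrist");cv2.imwrite("pics/w2.png",c["color"][:,:,::-1])
np.savez("pics/w2.npz",pos=s["position"],rot=s["tcp_rot"],**c)
go([.538,.0867,.051],90)
E
```

```text
move [-0.0006 -0.0007  0.1192] [ 0.03  0.1  -0.08] n>= 2.4 op 1.0 t 3.1
```

View pics/w2.png

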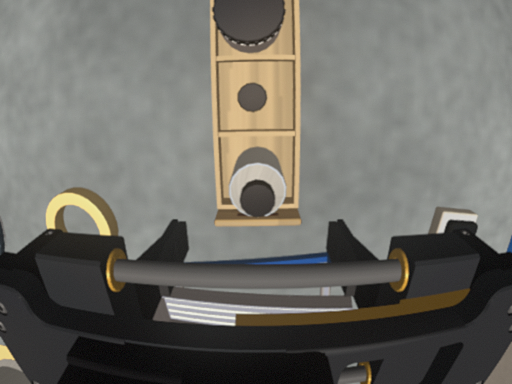

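The tin cap is centred at (258,198), the slim cap at (252,97) and the jar lid at about (250,12). Checking those against the planned positions.

```bash
python3 - <<'E'
from h import *
np.set_printoptions(precision=4,suppress=True)
c=dict(np.load("pics/w2.npz"));t=dict(np.load("pics/top0.npz"));T=lambda x,y:(112+x/5.6-.4,160+y/5.6-.4)
for p,z,q in[((258,198),.11,(630,117)),((252,97),.083,(461,133)),((250,11),.075,(297,142))]: print(hit(*wray(c,p),np.array([0,0,1.]),z),tri([wray(c,p),ray(t,T(*q))]))
E
```

```text
[0.5381 0.0905 0.11  ] (array([0.5386, 0.0872, 0.1018]), np.float64(0.0004954848081661639))
[0.5333 0.169  0.083 ] (array([0.534 , 0.1683, 0.0806]), np.float64(0.001009411955084219))
[0.5316 0.2452 0.075 ] (array([0.5315, 0.2464, 0.0704]), np.float64(0.0001540743886423351))
```

Request:
steer_hand:
  deltas:
    - [0,0,0.04,0,0,0,1]
    - [0,0,0.08,0,0,0,1]
    - [0,0,0.119,0,0,0,1]
    - [0,0,0.119,0,0,0,1]
    - [0,0,0.119,0,0,0,0.2]
    - [0,0,0.119,0,0,0,0.2]
    - [0,0,0.119,0,0,0,0.2]
    - [0,0,0.119,0,0,0,0.2]
    - [0,0,0.119,0,0,0,0.2]
    - [0,0,0.119,0,0,0,0.2]
    - [0,0,0.119,0,0,0,0.2]

```text
time_s: 4.2
position: [0.5391, 0.0876, 0.0521]
tcp_rot: [[-0.0, 1.0, 0.002], [1.0, 0.0, -0.002], [-0.002, 0.002, -1.0]]
force: [-0.7, 0.9, 7.0]
opening: 0.589
grasp_force: 30.0
```

Request:
steer_hand:
  deltas:
    - [0,0,-0.05,0,0,0,0.2]
    - [0,0,-0.1,0,0,0,0.2]
    - [0,0,-0.14,0,0,0,0.2]
    - [0,0,-0.14,0,0,0,0.2]

```text
time_s: 4.6
position: [0.5425, 0.0879, 0.1965]
tcp_rot: [[-0.0, 1.0, 0.013], [1.0, 0.0, -0.002], [-0.002, 0.013, -1.0]]
force: [0.8, 0.2, -1.3]
opening: 0.59
grasp_force: 30.0
```

```bash
python3 -c "
from h import *
p=load('tin',.065);n=-Rt(YAW,TILT)[:,2]
go(p+n*.07,YAW,TILT)"
```

```text
move [-0.2678 -0.0246  0.0337] [-7.5   8.45 84.99] n>= 10.0 op 0.59 t 4.6
```

Request:
steer_hand:
  deltas:
    - [-0.268,-0.022,0.034,-7.5,8.5,85,0.2]
    - [-0.268,-0.022,0.034,-7.5,8.5,85,0.2]
    - [-0.268,-0.022,0.034,-7.5,8.5,85,0.2]
    - [-0.268,-0.022,0.034,-7.5,8.5,85,0.2]
    - [-0.268,-0.022,0.034,-7.5,8.5,85,0.2]
    - [-0.268,-0.022,0.034,-7.5,8.5,85,0.2]
    - [-0.268,-0.022,0.034,-7.5,8.5,85,0.2]
    - [-0.268,-0.022,0.034,-7.5,8.5,85,0.2]
    - [-0.268,-0.022,0.034,-7.5,8.5,85,0.2]
    - [-0.268,-0.022,0.034,-7.5,8.5,85,0.2]
    - [-0.268,-0.022,0.034,-7.5,8.5,85,0.2]
    - [-0.268,-0.022,0.034,-7.5,8.5,85,0.2]
    - [-0.268,-0.022,0.034,-7.5,8.5,85,0.2]
    - [-0.268,-0.022,0.034,-7.5,8.5,85,0.2]

```text
time_s: 6.0
position: [0.5168, -0.1803, 0.1573]
tcp_rot: [[0.98, 0.085, 0.178], [0.083, -0.996, 0.017], [0.179, -0.002, -0.984]]
force: [0.6, -0.6, -1.2]
opening: 0.593
grasp_force: 30.0
```

```bash
python3 -c "
from h import *
p=load('tin',.065);go(p,YAW,TILT)"
```

```text
move [0.0035 0.0001 0.0646] [-0.12  0.69  0.04] n>= 1.3 op 0.59 t 6.0
```

Request:
steer_hand:
  deltas:
    - [0.0035,0,0.02,0,0.7,0,0.2]
    - [0.0035,0,0.04,0,0.7,0,0.2]
    - [0.0035,0,0.055,0,0.7,0,0.2]
    - [0.0035,0,0.062,0,0.7,0,0.2]
    - [0.0035,0,0.065,0,0.7,0,0.2]
    - [0.0035,0,0.065,0,0.7,0,0.2]

```text
time_s: 6.6
position: [0.5318, -0.1789, 0.0942]
tcp_rot: [[0.978, 0.084, 0.19], [0.082, -0.996, 0.018], [0.191, -0.002, -0.982]]
force: [0.3, -0.8, -2.7]
opening: 0.59
grasp_force: 30.0
```

```bash
python3 -c "
from h import *
p=load('tin',.065);go(p,YAW,TILT)"
```

```text
move [-0.      0.     -0.0002] [-0.11 -0.02 -0.02] n>= 0.0 op 0.59 t 6.6
```

Pose is exact and there's no contact, so about a 3 mm gap remains. Lowering 2 mm, then releasing.

Request:
steer_hand:
  deltas:
    - [0,0,0.002,0,0,0,0.2]
    - [0,0,0.003,0,0,0,0.2]
    - [0,0,0.003,0,0,0,0.2]
    - [0,0,0.003,0,0,0,1]
    - [0,0,0.003,0,0,0,1]
    - [0,0,0.003,0,0,0,1]
    - [0,0,0.003,0,0,0,1]
    - [0,0,0.003,0,0,0,1]
    - [0,0,0.003,0,0,0,1]
    - [0,0,0.003,0,0,0,1]
    - [0,0,0.003,0,0,0,1]
    - [0,0,0.003,0,0,0,1]

```text
time_s: 7.8
position: [0.5322, -0.1788, 0.0912]
tcp_rot: [[0.978, 0.083, 0.19], [0.081, -0.997, 0.018], [0.191, -0.002, -0.982]]
force: [-0.3, -0.2, 0.1]
opening: 0.996
grasp_force: 0.0
```

```bash
python3 - <<'E'
from rig import bot
import cv2
im=bot.capture("top")["color"][:,:,::-1];cv2.imwrite("pics/t1.png",im)
w=bot.capture("side")["color"][:,:,::-1]
import numpy as np
cv2.imwrite("pics/m1.png",np.hstack([cv2.resize(im[120:260,100:420],(400,175)),cv2.resize(w[80:315,135:400],(400,355))[:175]]) if 0 else np.vstack([cv2.resize(im[120:260,100:420],(640,280)),cv2.resize(w[80:310,100:460],(640,320))[:320]]))
E
```

```text
(no output)
```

View pics/m1.png

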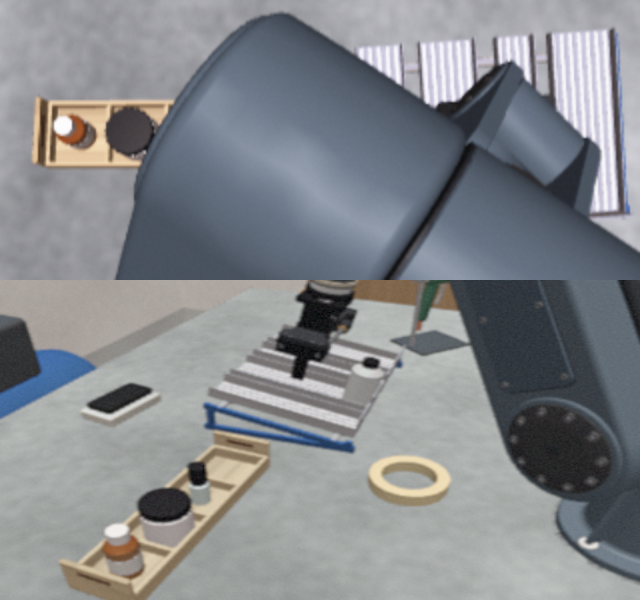

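The side view shows the tin standing at the low end of its track (mosaic ~(365,380)). Next: the slim bottle, with the fingers closing along y and opened to about 0.5.

Request:
steer_hand:
  deltas:
    - [0,0,-0.04,0,0,0,1]
    - [0,0,-0.08,0,0,0,1]
    - [0,0,-0.1,0,0,0,0.5]
    - [0,0,-0.1,0,0,0,0.5]

```text
time_s: 8.3
position: [0.5146, -0.1817, 0.1926]
tcp_rot: [[0.977, 0.083, 0.196], [0.082, -0.997, 0.014], [0.196, 0.002, -0.981]]
force: [0.1, -0.5, 1.1]
opening: 0.893
grasp_force: 0.0
```

```bash
python3 -c "
from h import *
go([.5337,.168,.15],3);print(load('slim',.058))"
```

```text
move [ 0.039  -0.347   0.0504] [ -0.04 -11.33   1.78] n>= 7.1 op 0.89 t 8.3
[ 0.54107574 -0.26851086  0.08752834]
```

Request:
steer_hand:
  deltas:
    - [0.039,-0.347,0.05,0,-11.3,1.8,0.5]
    - [0.039,-0.347,0.05,0,-11.3,1.8,0.5]
    - [0.039,-0.347,0.05,0,-11.3,1.8,0.5]
    - [0.039,-0.347,0.05,0,-11.3,1.8,0.5]
    - [0.039,-0.347,0.05,0,-11.3,1.8,0.5]
    - [0.039,-0.347,0.05,0,-11.3,1.8,0.5]
    - [0.039,-0.347,0.05,0,-11.3,1.8,0.5]
    - [0.039,-0.347,0.05,0,-11.3,1.8,0.5]
    - [0.039,-0.347,0.05,0,-11.3,1.8,0.5]
    - [0.039,-0.347,0.05,0,-11.3,1.8,0.5]
    - [0.039,-0.347,0.05,0,-11.3,1.8,0.5]
    - [0.039,-0.347,0.05,0,-11.3,1.8,0.5]

```text
time_s: 9.5
position: [0.5322, 0.1676, 0.1486]
tcp_rot: [[0.999, 0.05, -0.005], [0.05, -0.999, 0.005], [-0.005, -0.005, -1.0]]
force: [0.3, 0.4, -0.6]
opening: 0.498
grasp_force: 0.0
```

```bash
python3 -c "
from h import *
go([.5337,.168,.044],3)"
```

```text
move [0.002  0.0002 0.1046] [-0.27  0.28 -0.15] n>= 2.1 op 0.5 t 9.5
```

Request:
steer_hand:
  deltas:
    - [0.002,0,0.04,0,0.3,0,0.5]
    - [0.002,0,0.08,0,0.3,0,0.5]
    - [0.002,0,0.105,0,0.3,0,0.5]
    - [0.002,0,0.105,0,0.3,0,0.5]
    - [0.002,0,0.105,0,0.3,0,0.5]
    - [0.002,0,0.105,0,0.3,0,0.1]
    - [0.002,0,0.105,0,0.3,0,0.1]
    - [0.002,0,0.105,0,0.3,0,0.1]
    - [0.002,0,0.105,0,0.3,0,0.1]
    - [0.002,0,0.105,0,0.3,0,0.1]
    - [0.002,0,0.105,0,0.3,0,0.1]

```text
time_s: 10.6
position: [0.5344, 0.17, 0.0448]
tcp_rot: [[0.999, 0.052, 0.003], [0.052, -0.999, 0.005], [0.003, -0.005, -1.0]]
force: [-0.5, 0.1, 6.7]
opening: 0.287
grasp_force: 30.0
```

Request:
steer_hand:
  deltas:
    - [0,0,-0.04,0,0,0,0.1]
    - [0,0,-0.08,0,0,0,0.1]
    - [0,0,-0.12,0,0,0,0.1]
    - [0,0,-0.14,0,0,0,0.1]
    - [0,0,-0.14,0,0,0,0.1]

```text
time_s: 11.1
position: [0.5356, 0.1696, 0.187]
tcp_rot: [[0.999, 0.053, 0.008], [0.053, -0.999, 0.006], [0.008, -0.005, -1.0]]
force: [0.5, 0.4, -0.7]
opening: 0.289
grasp_force: 30.0
```

```bash
python3 -c "
from h import *
p=load('slim',.058);n=-Rt(YAW,TILT)[:,2]
go(p+n*.07,YAW,TILT)"
```

```text
move [-0.0312  0.4384  0.0281] [-0.13 10.52 -1.81] n>= 8.8 op 0.29 t 11.1
```

Request:
steer_hand:
  deltas:
    - [-0.031,0.438,0.028,0,10.5,-1.8,0.1]
    - [-0.031,0.438,0.028,0,10.5,-1.8,0.1]
    - [-0.031,0.438,0.028,0,10.5,-1.8,0.1]
    - [-0.031,0.438,0.028,0,10.5,-1.8,0.1]
    - [-0.031,0.438,0.028,0,10.5,-1.8,0.1]
    - [-0.031,0.438,0.028,0,10.5,-1.8,0.1]
    - [-0.031,0.438,0.028,0,10.5,-1.8,0.1]
    - [-0.031,0.438,0.028,0,10.5,-1.8,0.1]
    - [-0.031,0.438,0.028,0,10.5,-1.8,0.1]
    - [-0.031,0.438,0.028,0,10.5,-1.8,0.1]
    - [-0.031,0.438,0.028,0,10.5,-1.8,0.1]
    - [-0.031,0.438,0.028,0,10.5,-1.8,0.1]
    - [-0.031,0.438,0.028,0,10.5,-1.8,0.1]

```text
time_s: 12.4
position: [0.5248, -0.2675, 0.1528]
tcp_rot: [[0.98, 0.085, 0.18], [0.083, -0.996, 0.019], [0.181, -0.004, -0.983]]
force: [-0.4, 0.3, 0.0]
opening: 0.29
grasp_force: 30.0
```

```bash
python3 -c "
from h import *
p=load('slim',.058);go(p,YAW,TILT)"
```

```text
move [0.004  0.0026 0.0671] [-0.23  0.56  0.06] n>= 1.3 op 0.29 t 12.4
```

Request:
steer_hand:
  deltas:
    - [0.004,0.0025,0.02,-0.2,0.6,0,0.1]
    - [0.004,0.0025,0.04,-0.2,0.6,0,0.1]
    - [0.004,0.0025,0.055,-0.2,0.6,0,0.1]
    - [0.004,0.0025,0.064,-0.2,0.6,0,0.1]
    - [0.004,0.0025,0.0675,-0.2,0.6,0,0.1]
    - [0.004,0.0025,0.0675,-0.2,0.6,0,0.1]
    - [0.004,0.0025,0.0675,-0.2,0.6,0,0.1]

```text
time_s: 13.1
position: [0.542, -0.2709, 0.0882]
tcp_rot: [[0.978, 0.083, 0.193], [0.082, -0.997, 0.014], [0.194, 0.002, -0.981]]
force: [-0.1, 0.6, 0.0]
opening: 0.291
grasp_force: 30.0
```

```bash
python3 -c "
from h import *
p=load('slim',.058);go(p,YAW,TILT)"
```

```text
move [-0.0009 -0.0024  0.0005] [ 0.13 -0.17 -0.03] n>= 0.1 op 0.29 t 13.1
```

Request:
steer_hand:
  deltas:
    - [0,-0.002,0.002,0,0,0,0.1]
    - [0,-0.002,0.003,0,0,0,0.1]
    - [0,-0.002,0.003,0,0,0,0.1]
    - [0,-0.002,0.003,0,0,0,0.7]
    - [0,-0.002,0.003,0,0,0,0.7]
    - [0,-0.002,0.003,0,0,0,0.7]
    - [0,-0.002,0.003,0,0,0,0.7]
    - [0,-0.002,0.003,0,0,0,0.7]
    - [0,-0.002,0.003,0,0,0,0.7]
    - [0,-0.002,0.003,0,0,0,0.7]
    - [0,-0.002,0.003,0,0,0,0.7]
    - [0,-0.002,-0.04,0,0,0,0.8]
    - [0,-0.002,-0.08,0,0,0,0.8]
    - [0,-0.002,-0.1,0,0,0,0.8]
    - [0,-0.002,-0.1,0,0,0,0.8]
    - [0,-0.002,-0.1,0,0,0,0.8]

```text
time_s: 14.7
position: [0.5221, -0.27, 0.1857]
tcp_rot: [[0.978, 0.083, 0.193], [0.081, -0.997, 0.014], [0.193, 0.002, -0.981]]
force: [-0.5, 0.6, -0.0]
opening: 0.796
grasp_force: 0.0
```

```bash
python3 - <<'E'
from rig import bot
from h import *
import cv2
w=bot.capture("side")["color"][:,:,::-1];cv2.imwrite("pics/s2.png",cv2.resize(w[85:320,130:400],None,fx=2.2,fy=2.2,interpolation=cv2.INTER_CUBIC))
go([.5313,.2460,.16],2);print(load('jar',.050))
E
```

```text
move [ 0.0465 -0.5131  0.0344] [ -0.26 -11.05   2.74] n>= 10.3 op 0.8 t 14.75
[ 0.55009685 -0.35838313  0.07967532]
```

View pics/s2.png

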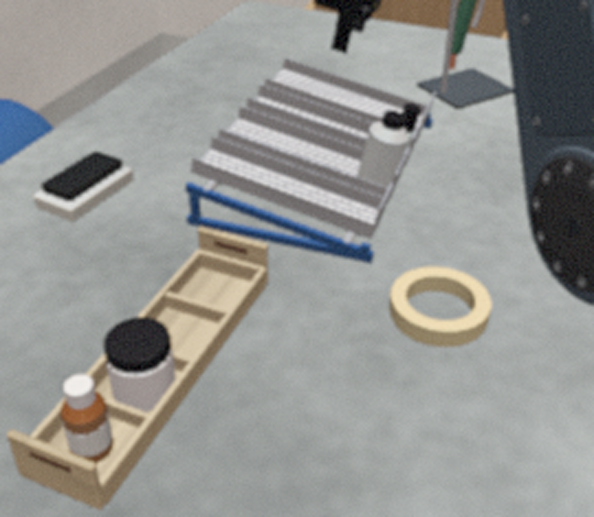

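Slim's cap shows just behind the tin at the low end (412,115), so it slid fully down. The jar and amber are undisturbed. Next: the jar, opening 0.9.

Request:
steer_hand:
  deltas:
    - [0.0465,-0.513,0.0344,-0.3,-11,2.7,0.9]
    - [0.0465,-0.513,0.0344,-0.3,-11,2.7,0.9]
    - [0.0465,-0.513,0.0344,-0.3,-11,2.7,0.9]
    - [0.0465,-0.513,0.0344,-0.3,-11,2.7,0.9]
    - [0.0465,-0.513,0.0344,-0.3,-11,2.7,0.9]
    - [0.0465,-0.513,0.0344,-0.3,-11,2.7,0.9]
    - [0.0465,-0.513,0.0344,-0.3,-11,2.7,0.9]
    - [0.0465,-0.513,0.0344,-0.3,-11,2.7,0.9]
    - [0.0465,-0.513,0.0344,-0.3,-11,2.7,0.9]
    - [0.0465,-0.513,0.0344,-0.3,-11,2.7,0.9]
    - [0.0465,-0.513,0.0344,-0.3,-11,2.7,0.9]
    - [0.0465,-0.513,0.0344,-0.3,-11,2.7,0.9]
    - [0.0465,-0.513,0.0344,-0.3,-11,2.7,0.9]
    - [0.0465,-0.513,0.0344,-0.3,-11,2.7,0.9]
    - [0.0465,-0.513,0.0344,-0.3,-11,2.7,0.9]
    - [0.0465,-0.513,0.0344,-0.3,-11,2.7,0.9]

```text
time_s: 16.35
position: [0.5322, 0.2441, 0.1603]
tcp_rot: [[0.999, 0.034, 0.002], [0.034, -0.999, -0.002], [0.002, 0.002, -1.0]]
force: [-0.1, 0.4, 0.2]
opening: 0.901
grasp_force: 0.0
```

```bash
python3 -c "
from h import *
go([.5313,.2460,.036],2)"
```

```text
move [-0.001  -0.0022  0.1243] [ 0.12 -0.11 -0.08] n>= 2.5 op 0.9 t 16.35
```

Request:
steer_hand:
  deltas:
    - [-0.001,-0.002,0.04,0,0,0,0.9]
    - [-0.001,-0.002,0.07,0,0,0,0.9]
    - [-0.001,-0.002,0.1,0,0,0,0.9]
    - [-0.001,-0.002,0.124,0,0,0,0.9]
    - [-0.001,-0.002,0.124,0,0,0,0.9]
    - [-0.001,-0.002,0.124,0,0,0,0.9]
    - [-0.001,-0.002,0.124,0,0,0,0.5]
    - [-0.001,-0.002,0.124,0,0,0,0.5]
    - [-0.001,-0.002,0.124,0,0,0,0.5]
    - [-0.001,-0.002,0.124,0,0,0,0.5]
    - [-0.001,-0.002,0.124,0,0,0,0.5]

```text
time_s: 17.45
position: [0.5321, 0.2473, 0.0377]
tcp_rot: [[0.999, 0.036, 0.005], [0.036, -0.999, -0.001], [0.005, 0.001, -1.0]]
force: [-0.9, -0.3, 6.3]
opening: 0.731
grasp_force: 30.0
```

Request:
steer_hand:
  deltas:
    - [0,0,-0.04,0,0,0,0.5]
    - [0,0,-0.08,0,0,0,0.5]
    - [0,0,-0.12,0,0,0,0.5]
    - [0,0,-0.15,0,0,0,0.5]
    - [0,0,-0.15,0,0,0,0.5]
    - [0,0,-0.15,0,0,0,0.5]

```text
time_s: 18.05
position: [0.5304, 0.2473, 0.1863]
tcp_rot: [[0.999, 0.036, 0.002], [0.036, -0.999, -0.002], [0.002, 0.002, -1.0]]
force: [-0.4, 0.2, -1.7]
opening: 0.726
grasp_force: 30.0
```

```bash
python3 -c "
from h import *
p=load('jar',.051);n=-Rt(YAW,TILT)[:,2]
go(p+n*.08,YAW,TILT)"
```

```text
move [-0.0174  0.6067  0.0283] [ 0.38 10.87 -2.74] n>= 12.2 op 0.73 t 18.05
```

Request:
steer_hand:
  deltas:
    - [-0.0174,0.607,0.028,0.4,10.9,-2.7,0.5]
    - [-0.0174,0.607,0.028,0.4,10.9,-2.7,0.5]
    - [-0.0174,0.607,0.028,0.4,10.9,-2.7,0.5]
    - [-0.0174,0.607,0.028,0.4,10.9,-2.7,0.5]
    - [-0.0174,0.607,0.028,0.4,10.9,-2.7,0.5]
    - [-0.0174,0.607,0.028,0.4,10.9,-2.7,0.5]
    - [-0.0174,0.607,0.028,0.4,10.9,-2.7,0.5]
    - [-0.0174,0.607,0.028,0.4,10.9,-2.7,0.5]
    - [-0.0174,0.607,0.028,0.4,10.9,-2.7,0.5]
    - [-0.0174,0.607,0.028,0.4,10.9,-2.7,0.5]
    - [-0.0174,0.607,0.028,0.4,10.9,-2.7,0.5]
    - [-0.0174,0.607,0.028,0.4,10.9,-2.7,0.5]
    - [-0.0174,0.607,0.028,0.4,10.9,-2.7,0.5]
    - [-0.0174,0.607,0.028,0.4,10.9,-2.7,0.5]
    - [-0.0174,0.607,0.028,0.4,10.9,-2.7,0.5]
    - [-0.0174,0.607,0.028,0.4,10.9,-2.7,0.5]
    - [-0.0174,0.607,0.028,0.4,10.9,-2.7,0.5]
    - [-0.0174,0.607,0.028,0.4,10.9,-2.7,0.5]

```text
time_s: 19.85
position: [0.5353, -0.3584, 0.1596]
tcp_rot: [[0.978, 0.085, 0.19], [0.083, -0.996, 0.017], [0.191, -0.001, -0.982]]
force: [0.5, 0.3, -2.4]
opening: 0.727
grasp_force: 30.0
```

```bash
python3 -c "
from h import *
p=load('jar',.051);go(p,YAW,TILT)"
```

```text
move [-0.0008  0.0013  0.0803] [-0.05 -0.02  0.05] n>= 1.6 op 0.73 t 19.85
```

Request:
steer_hand:
  deltas:
    - [-0.001,0.001,0.03,0,0,0,0.5]
    - [-0.001,0.001,0.055,0,0,0,0.5]
    - [-0.001,0.001,0.07,0,0,0,0.5]
    - [-0.001,0.001,0.077,0,0,0,0.5]
    - [-0.001,0.001,0.08,0,0,0,0.5]
    - [-0.001,0.001,0.08,0,0,0,0.5]
    - [-0.001,0.001,0.08,0,0,0,0.5]

```text
time_s: 20.55
position: [0.5498, -0.3602, 0.0818]
tcp_rot: [[0.978, 0.083, 0.192], [0.082, -0.997, 0.015], [0.192, 0.001, -0.981]]
force: [-0.0, -0.1, -2.1]
opening: 0.728
grasp_force: 30.0
```

```bash
python3 -c "
from h import *
p=load('jar',.051);go(p,YAW,TILT)"
```

```text
move [-0.     -0.0018  0.0011] [ 0.07 -0.1  -0.03] n>= 0.0 op 0.73 t 20.55
```

Request:
steer_hand:
  deltas:
    - [0,-0.002,0.002,0,0,0,0.5]
    - [0,-0.002,0.0035,0,0,0,0.5]
    - [0,-0.002,0.0035,0,0,0,0.5]
    - [0,-0.002,0.0035,0,0,0,1]
    - [0,-0.002,0.0035,0,0,0,1]
    - [0,-0.002,0.0035,0,0,0,1]
    - [0,-0.002,0.0035,0,0,0,1]
    - [0,-0.002,0.0035,0,0,0,1]
    - [0,-0.002,0.0035,0,0,0,1]
    - [0,-0.002,0.0035,0,0,0,1]
    - [0,-0.002,-0.04,0,0,0,1]
    - [0,-0.002,-0.08,0,0,0,1]
    - [0,-0.002,-0.1,0,0,0,1]
    - [0,-0.002,-0.1,0,0,0,1]
    - [0,-0.002,-0.1,0,0,0,1]

```text
time_s: 22.05
position: [0.53, -0.3592, 0.179]
tcp_rot: [[0.978, 0.083, 0.191], [0.081, -0.997, 0.016], [0.191, -0.0, -0.981]]
force: [-0.3, 0.1, -0.1]
opening: 0.996
grasp_force: 0.0
```

```bash
python3 - <<'E'
from rig import bot
from h import *
import cv2
s=bot.read_state();c=bot.capture("wrist");cv2.imwrite("pics/w3.png",c["color"][:,:,::-1]);np.savez("pics/w3.npz",pos=s["position"],rot=s["tcp_rot"],**c)
go([.534,.328,.16],90);print(load('amber',.050))
E
```

```text
move [ 0.0566 -0.6839  0.0305] [  8.06  -8.94 -84.97] n>= 13.7 op 1.0 t 22.1
[ 0.52609685 -0.08898313  0.07967532]
```

View pics/w3.png

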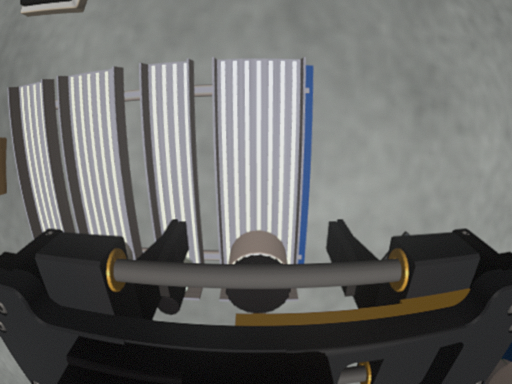

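The jar rests at the low end of its track, lid at (257,283). Next: the amber bottle, fingers closing along x.

Request:
steer_hand:
  deltas:
    - [0.0566,-0.684,0.03,8.1,-8.9,-85,1]
    - [0.0566,-0.684,0.03,8.1,-8.9,-85,1]
    - [0.0566,-0.684,0.03,8.1,-8.9,-85,1]
    - [0.0566,-0.684,0.03,8.1,-8.9,-85,1]
    - [0.0566,-0.684,0.03,8.1,-8.9,-85,1]
    - [0.0566,-0.684,0.03,8.1,-8.9,-85,1]
    - [0.0566,-0.684,0.03,8.1,-8.9,-85,1]
    - [0.0566,-0.684,0.03,8.1,-8.9,-85,1]
    - [0.0566,-0.684,0.03,8.1,-8.9,-85,1]
    - [0.0566,-0.684,0.03,8.1,-8.9,-85,1]
    - [0.0566,-0.684,0.03,8.1,-8.9,-85,1]
    - [0.0566,-0.684,0.03,8.1,-8.9,-85,1]
    - [0.0566,-0.684,0.03,8.1,-8.9,-85,1]
    - [0.0566,-0.684,0.03,8.1,-8.9,-85,1]
    - [0.0566,-0.684,0.03,8.1,-8.9,-85,1]
    - [0.0566,-0.684,0.03,8.1,-8.9,-85,1]
    - [0.0566,-0.684,0.03,8.1,-8.9,-85,1]
    - [0.0566,-0.684,0.03,8.1,-8.9,-85,1]
    - [0.0566,-0.684,0.03,8.1,-8.9,-85,1]

```text
time_s: 24.0
position: [0.5348, 0.326, 0.1604]
tcp_rot: [[0.002, 1.0, 0.001], [1.0, -0.002, -0.001], [-0.001, 0.001, -1.0]]
force: [0.6, -0.1, 0.1]
opening: 1.0
grasp_force: 0.0
```

```bash
python3 - <<'E'
from rig import bot
from h import *
import cv2
s=bot.read_state();c=bot.capture("wrist");c.update(pos=s["position"],rot=s["tcp_rot"])
g=cv2.cvtColor(c["color"],cv2.COLOR_RGB2HSV);m=((g[:,:,2]>185)&(g[:,:,1]<30)).astype(np.uint8)
n,_,st,ce=cv2.connectedComponentsWithStats(m[:,180:340]);
for a,b in zip(st,ce):
    if 100<a[4]<20000:
        p=b+[180,0];print(a,p,hit(*wray(c,p),np.array([0,0,1.]),.089))
go([.534,.328,.036],90)
E
```

```text
[ 63 179  29  27 611] [257.11783961 191.898527  ] [0.5335883  0.33036938 0.089     ]
move [ 0.0019 -0.001   0.1246] [ 0.06  0.04 -0.07] n>= 2.5 op 1.0 t 24.05
```

Request:
steer_hand:
  deltas:
    - [0.003,-0.001,0.04,0,0,0,1]
    - [0.003,-0.001,0.08,0,0,0,1]
    - [0.003,-0.001,0.11,0,0,0,1]
    - [0.003,-0.001,0.1245,0,0,0,1]
    - [0.003,-0.001,0.1245,0,0,0,1]
    - [0.003,-0.001,0.1245,0,0,0,0.2]
    - [0.003,-0.001,0.1245,0,0,0,0.2]
    - [0.003,-0.001,0.1245,0,0,0,0.2]
    - [0.003,-0.001,0.1245,0,0,0,0.2]
    - [0.003,-0.001,0.1245,0,0,0,0.2]
    - [0.003,-0.001,0.1245,0,0,0,0.2]
    - [0.003,-0.001,0.1245,0,0,0,0.2]

```text
time_s: 25.25
position: [0.5338, 0.3304, 0.0362]
tcp_rot: [[-0.001, 1.0, 0.002], [1.0, 0.001, -0.0], [-0.0, 0.002, -1.0]]
force: [0.1, -0.3, 1.4]
opening: 0.456
grasp_force: 30.2
```

Request:
steer_hand:
  deltas:
    - [0,0,-0.04,0,0,0,0.2]
    - [0,0,-0.08,0,0,0,0.2]
    - [0,0,-0.12,0,0,0,0.2]
    - [0,0,-0.15,0,0,0,0.2]
    - [0,0,-0.15,0,0,0,0.2]
    - [0,0,-0.15,0,0,0,0.2]

```text
time_s: 25.85
position: [0.5332, 0.3304, 0.1862]
tcp_rot: [[-0.001, 1.0, 0.002], [1.0, 0.001, -0.001], [-0.001, 0.002, -1.0]]
force: [-0.3, 0.6, -2.4]
opening: 0.451
grasp_force: 30.0
```

```bash
python3 -c "
from h import *
p=load('amber',.050);n=-Rt(YAW,TILT)[:,2]
go(p+n*.08,YAW,TILT)"
```

```text
move [-0.4206 -0.0226  0.0282] [-8.08  8.85 84.96] n>= 10.0 op 0.45 t 25.85
```

Request:
steer_hand:
  deltas:
    - [-0.4206,-0.0226,0.028,-8.1,8.9,85,0.2]
    - [-0.4206,-0.0226,0.028,-8.1,8.9,85,0.2]
    - [-0.4206,-0.0226,0.028,-8.1,8.9,85,0.2]
    - [-0.4206,-0.0226,0.028,-8.1,8.9,85,0.2]
    - [-0.4206,-0.0226,0.028,-8.1,8.9,85,0.2]
    - [-0.4206,-0.0226,0.028,-8.1,8.9,85,0.2]
    - [-0.4206,-0.0226,0.028,-8.1,8.9,85,0.2]
    - [-0.4206,-0.0226,0.028,-8.1,8.9,85,0.2]
    - [-0.4206,-0.0226,0.028,-8.1,8.9,85,0.2]
    - [-0.4206,-0.0226,0.028,-8.1,8.9,85,0.2]
    - [-0.4206,-0.0226,0.028,-8.1,8.9,85,0.2]
    - [-0.4206,-0.0226,0.028,-8.1,8.9,85,0.2]
    - [-0.4206,-0.0226,0.028,-8.1,8.9,85,0.2]
    - [-0.4206,-0.0226,0.028,-8.1,8.9,85,0.2]
    - [-0.4206,-0.0226,0.028,-8.1,8.9,85,0.2]

```text
time_s: 27.35
position: [0.5113, -0.0896, 0.1582]
tcp_rot: [[0.978, 0.085, 0.19], [0.083, -0.996, 0.017], [0.191, -0.0, -0.982]]
force: [0.1, 0.5, -1.3]
opening: 0.454
grasp_force: 30.0
```

```bash
python3 -c "
from h import *
p=load('amber',.050);go(p,YAW,TILT)"
```

```text
move [-0.0005  0.0006  0.0799] [-0.03 -0.02  0.06] n>= 1.6 op 0.45 t 27.35
```

Request:
steer_hand:
  deltas:
    - [-0.0005,0.0005,0.03,0,0,0,0.2]
    - [-0.0005,0.0005,0.055,0,0,0,0.2]
    - [-0.0005,0.0005,0.07,0,0,0,0.2]
    - [-0.0005,0.0005,0.077,0,0,0,0.2]
    - [-0.0005,0.0005,0.08,0,0,0,0.2]
    - [-0.0005,0.0005,0.08,0,0,0,0.2]
    - [-0.0005,0.0005,0.08,0,0,0,0.2]

```text
time_s: 28.05
position: [0.5264, -0.0896, 0.0804]
tcp_rot: [[0.978, 0.083, 0.192], [0.082, -0.997, 0.016], [0.193, 0.0, -0.981]]
force: [-0.7, -0.1, -1.0]
opening: 0.454
grasp_force: 30.0
```

```bash
python3 -c "
from h import *
p=load('amber',.050);go(p,YAW,TILT)"
```

```text
move [-0.0004 -0.0006  0.0007] [ 0.02 -0.1  -0.03] n>= 0.0 op 0.45 t 28.05
```

Request:
steer_hand:
  deltas:
    - [0,0,0.002,0,0,0,0.2]
    - [0,0,0.003,0,0,0,0.2]
    - [0,0,0.003,0,0,0,0.2]
    - [0,0,0.003,0,0,0,1]
    - [0,0,0.003,0,0,0,1]
    - [0,0,0.003,0,0,0,1]
    - [0,0,0.003,0,0,0,1]
    - [0,0,0.003,0,0,0,1]
    - [0,0,0.003,0,0,0,1]
    - [0,0,0.003,0,0,0,1]
    - [0,0,0.003,0,0,0,1]
    - [0,0,-0.04,0,0,0,1]
    - [0,0,-0.08,0,0,0,1]
    - [0,0,-0.12,0,0,0,1]
    - [0,0,-0.12,0,0,0,1]

```text
time_s: 29.55
position: [0.5054, -0.0926, 0.2023]
tcp_rot: [[0.976, 0.083, 0.2], [0.082, -0.997, 0.012], [0.2, 0.005, -0.98]]
force: [0.6, -0.5, 0.8]
opening: 0.999
grasp_force: 0.0
```

```bash
python3 -c "
from h import *
go([.50,-.23,.40],4)"
```

```text
move [ 0.023   0.1374 -0.1964] [  0.21 -11.54   0.77] n>= 4.8 op 1.0 t 29.55
```

Request:
steer_hand:
  deltas:
    - [0.023,0.137,-0.196,0,-11.5,0.8,1]
    - [0.023,0.137,-0.196,0,-11.5,0.8,1]
    - [0.023,0.137,-0.196,0,-11.5,0.8,1]
    - [0.023,0.137,-0.196,0,-11.5,0.8,1]
    - [0.023,0.137,-0.196,0,-11.5,0.8,1]
    - [0.023,0.137,-0.196,0,-11.5,0.8,1]
    - [0.023,0.137,-0.196,0,-11.5,0.8,1]
    - [0.023,0.137,-0.196,0,-11.5,0.8,1]
    - [0.023,0.137,-0.196,0,-11.5,0.8,1]
    - [0.023,0.137,-0.196,0,-11.5,0.8,1]

```text
time_s: 30.55
position: [0.4991, -0.228, 0.3925]
tcp_rot: [[0.997, 0.07, -0.011], [0.07, -0.998, 0.003], [-0.011, -0.004, -1.0]]
force: [-0.1, 0.1, 0.2]
opening: 0.998
grasp_force: 0.0
```

```bash
python3 - <<'E'
from rig import bot
from h import *
import cv2
s=bot.read_state();c=bot.capture("wrist");np.savez("pics/w4.npz",pos=s["position"],rot=s["tcp_rot"],**c)
a=cv2.resize(c["color"][30:220,120:420,::-1],(600,380));w=bot.capture("side")["color"][90:220,200:350,::-1]
w=cv2.resize(w,(250,217));o=np.zeros((597,600,3),np.uint8);o[:380]=a;o[380:,:250]=w;cv2.imwrite("pics/f.png",o)
E
```

```text
(no output)
```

View pics/f.png

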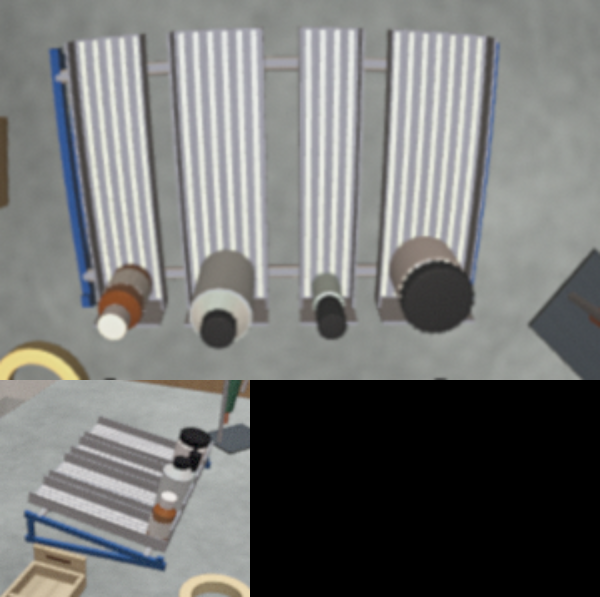

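All four stand at the low ends of their own tracks. As a check, the uphill base edge of each should sit one diameter from its stop.

```bash
python3 - <<'E'
from h import *
c=dict(np.load("pics/w4.npz"));a=np.radians(YAW);ax=np.array([np.cos(a),np.sin(a),0])
for n_,p,D in[("amber",(133,264),40),("tin",(224,249),52),("slim",(325,273),28),("jar",(425,237),64)]:
    s=STOP[n_];n=np.array([-.1944*ax[0],-.1944*ax[1],1]);k=.022-.1944*(ax@[s[0],s[1],0])
    P=hit(*wray(c,(120+p[0]/2,30+p[1]/2)),n,k);print(n_,round(1000*(ax@(P-[s[0],s[1],0]))),D)
E
```

```text
amber 38 40
tin 49 52
slim 24 28
jar 60 64
```

```bash
python3 -c "
from rig import bot
print(bot.hand_in())"
```

```text
the job is handed in; nothing more can be done
None
```

I handed the job in at about 31 s of robot time: the slim, amber, tin and jar containers each stand upright in their own track, measured within about 4 mm of resting against the stop; the hand-in gave no verdict.

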